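# Pack the lamp's battery and key its cap home

## Task

Take the standing rammer and push the battery down the work lamp's upright barrel with it until it bottoms out firmly, then stand the rammer back upright on the bench. Put the lugged cap on the barrel and turn it by its bar, pressing lightly, until its hidden lugs drop into the slots and the cap sits fully home; let go and leave everything else where it is.

Things in the scene. Friction and masses are not known exactly. Their poses are not given: they have to be found in the camera images.
- lamp_mouth (a point): centre of the open upper rim of a work lamp's battery barrel, 115 mm above the bench, z up; the barrel stands upright, fixed in a black 100 x 100 x 30 mm cradle. Aluminium neck 55 mm outside, 40 mm inside diameter; a grey 66 mm wide body begins 27 mm below the rim.
- lamp_slots (a point): point on the barrel's axis 15 mm below the rim, level with the floors of four slots cut in the neck's rim every 90 degrees: 13 mm wide, 15 mm deep, open at the top, inside and outside. Which way the slots point differs every time and does not follow this frame's x and y: find it by turning the cap (or look before the cap is on).
- cell (a joint): the round battery (33 mm diameter, flat grey top) inside the barrel: depth of its top below the rim, in m. It starts stuck part way (0.006 to 0.026); 0.050 is bottomed out against a firm stop. It slides with a steady drag of about 5 to 6 N and stays where it is pushed.
- cap_center (a point): centre of the loose aluminium cap, 29 mm above its lower edge; it stands right side up, z up, x along its grip bar. Skirt 68 mm outside and 62 mm inside diameter, 22 mm tall; disc 6 mm thick on it (top 1 mm below this point); upright bar 46 mm long (x), 14 mm thick (y), 30 mm tall, its top 29 mm above this point. 0.10 to 0.17 kg.
- cap_lugs (a point): point on the cap's axis 19 mm below its centre, level with the lower faces of four unseen lugs inside the skirt at +x, +y, -x, -y, 6.5 mm wide. Lugs on the rim: this point is level with the rim. A turn of at most 45 degrees one way or the other brings lugs to slots (3 mm play each side); then the cap drops 12 mm till its disc rests on the rim, cap centre 7 mm above it. Turning is light.
- rammer_center (a point): centre of the loose rammer, half-way up its 130 mm, 65 mm above its foot; z along it, up. It stands upright on the bench: white foot 28 mm diameter and 22 mm tall, steel stem 16 mm diameter, wooden handle 25 mm diameter from 20 mm to 65 mm above this point. 0.13 to 0.22 kg, most of it in the foot.
- case_mid (a point): bystander: grey charger case with black carry handle, 190 x 130 x 88 mm tall; centre, 35 mm above the bench
- spanner_l_mid (a point): bystander: longer aluminium spanner, about 200 mm, lying flat; a point at about its middle
- spanner_s_mid (a point): bystander: shorter aluminium spanner, about 140 mm, lying flat; a point at about its middle
- funnel_mid (a point): bystander: red plastic funnel standing mouth down, 110 mm wide, 115 mm tall; a point on its axis 50 mm above the bench
- mirror_mid (a point): bystander: round glass inspection mirror (54 mm disc) on a thin stainless handle, lying flat, 192 mm long overall; a point on the handle (the disc's centre is 75 mm along +x, the handle's end 90 mm along -x)
- jar_mid (a point): bystander: glass screw jar with steel lid, 64 mm wide, 75 mm tall; centre
There are look-alikes about, which are no part of the job. Leave any pink or purple look-alike of the part that bears cap_center alone. Of the things like the part that bears rammer_center, leave any that is green; of the rest the larger one is meant.

How it is judged:
On the way, in this order (a step that is already met when the one before it is completed fails the run):
1. the battery is bottomed out by the rammer, whose foot is down the barrel on top of it (value of joint cell above 0.048 m and horizontal distance between rammer_center and lamp_mouth below 0.02 m and z of rammer_center in the frame of lamp_mouth below 0.025 m), for 0.05 s.
2. the cap's lugs have dropped into the slots and the cap sits fully home on the barrel (z of cap_center in the frame of lamp_mouth below 0.0095 m and horizontal distance between cap_center and lamp_mouth below 0.006 m and angle between cap_center's own z axis and vertical below 0.06 rad), for 0.2 s.
At the end, for the whole second after the job is handed in: battery bottomed out (top at least 48 mm below the rim); cap within 0.06 rad of upright, within 6 mm of the barrel axis, centre under 9.5 mm above the rim (7 is home, 19 is lugs on the rim); rammer standing upright on the bench (tilt under 0.15 rad, centre 55 to 75 mm high) (all of step 2 and value of joint cell above 0.048 m and angle between rammer_center's own z axis and vertical below 0.15 rad and height (world z) of rammer_center between 0.055 and 0.075 m); the robot touches nothing.
It fails at once if a bystander (case, spanners, funnel, mirror, jar) is moved more than 40 mm (distance of any of case_mid, spanner_l_mid, spanner_s_mid, funnel_mid, mirror_mid, jar_mid from where it was at the start of the episode above 0.04 m).
It also fails if it takes over 72 s, if anything falls off the work surface, if the arm or the gripper's body presses on something with over 40 N, if the wrist force passes 120 N, or if a joint passes its speed limit or range.

## Robot

A 6-joint arm with a two-finger parallel gripper is mounted at the origin on the work surface. World frame = base frame: x ahead of the robot, y to its left, z up, the work surface at z = 0. Lengths are in m, angles in rad, forces in N, time in s.
With the tool pointing down it reaches from about 0.25 to 0.775 m from the base axis. Payload 4 kg.
Tool frame: the origin (TCP) lies midway between the tips of the shut fingers; the grasp point (between the pads) lies 19 mm behind it; z points along the fingers, y is the direction in which the jaws open and shut (so a half turn about z gives the same grasp; the last joint's range is limited). The gripper opens to 94 mm and grips with 3 to 60 N. Pads are 16 mm wide; open, the fingers measure 119 mm over their backs; the gripper's body (75 mm by 177 mm) begins 78 mm behind the grasp point.
Start: joints at [-1.32, 0.087, 1.371, -0, 1.684, -0.103], TCP at [0.191, -0.516, 0.206] pointing down, gripper open.
Joint ranges: [-3.1, 3.1], [-0.76, 2.03], [0.27, 2.55], [-1.08, 4.22], [0.17, 2.65], [-2.57, 2.57]. Speed limits (rad/s): [2.79, 2.79, 3.14, 3.14, 3.14, 3.14].

## Interface

Orientations are given as a rotation vector (axis times angle).
In Python, from plant import env gives the robot as it stands.
- The arm moves only by the tool move_arm, never from a script. Its arguments are lists of equal length, an entry for each row: "turn": the turn, a rotation vector about the tool's x, y, z in rad, a list of three; "delta_pos": the shift along the tool's x, y, z in cm, a list of three; "grip": the opening, from 0 (shut) to 1 (fully open). A call has 1 to 10 rows; each row shifts and turns the commanded pose from where the row before left it, along the tool's axes as they then stand; what a row does not reach is not made up. A row lasts 1/10 s, in which the tool goes at most 50 mm and 8.59 degrees, less where a joint would pass 70% of its speed; a pose out of reach is approached as far as the arm can. A call is refused whole if a number of a shift passes 5 or a number of a turn 0.15, either way. A call with a gripper value outside its range is refused whole. The fingers move at their own pace and stop on an object; "squeeze" is the grip in N (left out, the last holds). Time passes only in rows, so rows that do not move let the fingers close. It gives the time, the measured TCP pose, the force and the opening at its end, in the units of the state.
- env.get_state(): the state, without advancing time (a new reading comes with each control period).
- env.camera(name): name is "scene" or "top" or "wrist"; returns (picture, depth): 480x640x3 uint8, red, green, blue; 480x640 float32, m along the optical axis (not along the pixel's ray), 0 where there is no reading.
- env.camera_model(name): a dict with "mtx" (3x3 intrinsics, pixels), "D" ([k1, k2, p1, p2, k3] as OpenCV has them; the pictures are not rectified), "rvec" (rotation vector, rad) and "tvec" (3), from world to camera coordinates, as OpenCV has them. Camera axes: x right, y down, z forward; pixel columns grow to the right and rows downward; lengths in m; the calibration is good to about 2 mm. A picture is of the moment at which its call begins: read the wrist's pose just before it. camera_model takes no time and is no camera call; for the wrist camera it gives the pose at the moment of the call.
- env.sign_off(): hands the job in, once; it reports no verdict.
The state is a dict: "clock": time; "joint_positions": joint angles; "dq": joint speeds; "effort": joint torques, N m; "eef_pos": TCP position; "eef_rot": TCP orientation; "wrist_force": force on the tool from outside, world axes, zero at the start; "moment": the same for the moment, N m; "gripper_width": opening from 0.0 (shut) to 1.0 (fully open).
Only numpy, scipy, OpenCV 4.12 (cv2) and the standard library are available. Lean on these libraries where they do the work, as an engineer would, in place of code of your own. Each camera call takes 0.05 s, during which the arm holds its last target.

## Working session

There is one attempt and no reset: what is moved stays moved. The work goes in short steps, Python scripts to look and compute and a tool call to move; the robot and the scene stay as the last step left them, time stands still between calls to the robot, and variables do not carry over. Pictures are saved under pics/ and viewed, and the job is handed in when it is done.

Besides the shell and the picture viewer there is one more tool, called after "Call:" in YAML: its name, and indented under it one key for each argument. move_arm: Moves the arm, as the interface text tells. Its arguments: {"type":"object","properties":{"turn":{"type":"array"},"delta_pos":{"type":"array"},"grip":{"type":"array"},"squeeze":{"type":"number"}},"required":["turn","delta_pos","grip"]}

```bash
mkdir -p pics; ls; cat > h.py <<'E'
import numpy as np, cv2
from plant import env
from scipy.spatial.transform import Rotation as R
def st():
    s=env.get_state(); return s
def cast(m,uv,z):
    uv=np.array(uv,float).reshape(-1,1,2)
    p=cv2.undistortPoints(uv,np.array(m["mtx"]),np.array(m["D"])).reshape(-1,2)
    Rm=cv2.Rodrigues(np.array(m["rvec"],float))[0]; t=np.array(m["tvec"],float).ravel()
    c=-Rm.T@t; d=np.c_[p,np.ones(len(p))]@Rm
    return c+d*((z-c[2])/d[:,2])[:,None]
def proj(m,P):
    return cv2.projectPoints(np.array(P,float).reshape(-1,3),np.array(m["rvec"],float),np.array(m["tvec"],float),np.array(m["mtx"]),np.array(m["D"]))[0].reshape(-1,2)
def depthpts(m,depth):
    v,u=np.mgrid[0:480,0:640]
    p=cv2.undistortPoints(np.stack([u,v],-1).reshape(-1,1,2).astype(float),np.array(m["mtx"]),np.array(m["D"])).reshape(-1,2)
    Rm=cv2.Rodrigues(np.array(m["rvec"],float))[0]; t=np.array(m["tvec"],float).ravel()
    P=np.c_[p,np.ones(len(p))]*depth.reshape(-1,1)
    return ((P-t)@Rm).reshape(480,640,3)
E
python3 - <<'E'
from h import *
for n in ["scene","top"]:
    im,d=env.camera(n); m=env.camera_model(n)
    cv2.imwrite(f"pics/{n}0.png",im[:,:,::-1]); np.savez(f"pics/{n}0.npz",im=im,d=d)
    Rm=cv2.Rodrigues(np.array(m["rvec"],float))[0];print(n,-Rm.T@np.array(m["tvec"]).ravel(),m["mtx"])
print(st())
E
```

```text
pics
scene [1.13003555 0.37668256 0.92525266] [[501.1806014    0.         321.74756304]
 [  0.         501.1806014  239.92129452]
 [  0.           0.           1.        ]]
top [ 0.45633801 -0.01527474  1.5213008 ] [[530.07763741   0.         314.76837098]
 [  0.         530.07763741 233.81687497]
 [  0.           0.           1.        ]]
{'clock': 0.1, 'joint_positions': array([-1.32013669e+00,  8.78785418e-02,  1.37209898e+00, -1.42664262e-05,
        1.68360275e+00, -1.03073809e-01]), 'dq': array([ 0.00204808, -0.00025046, -0.00388115, -0.00021271,  0.00133971,
        0.0012957 ]), 'effort': array([ 2.18010660e-03, -3.41252303e+01, -3.03302300e+01,  7.20419968e-02,
        3.04392341e-02, -9.91741967e-05]), 'eef_pos': array([ 0.19040188, -0.51546138,  0.20442472]), 'eef_rot': array([-3.09063339e+00, -5.52399765e-01,  2.52232807e-04]), 'wrist_force': array([-0.13590674, -0.4305597 , -0.20822742]), 'moment': array([ 0.02014373, -0.01435048, -0.03391935]), 'gripper_width': 1.001183163564735}
```

View pics/scene0.png

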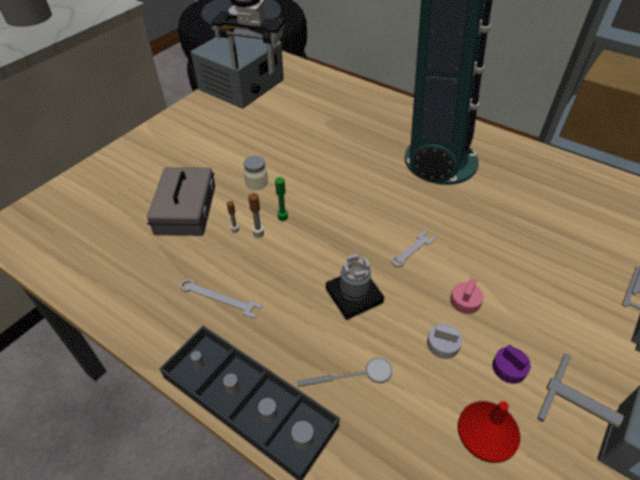

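View pics/top0.png

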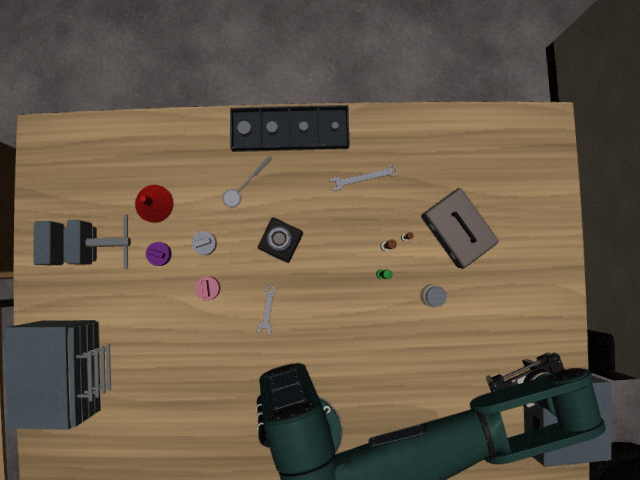

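```bash
python3 - <<'E'
from h import *
for n in ["scene","top"]:
    m=env.camera_model(n)
    print(n,proj(m,[[0,0,0],[.3,0,0],[0,.3,0],[0.19,-0.516,0.2]]).round(0).tolist())
m=env.camera_model("top");z=np.load("pics/top0.npz")
P=depthpts(m,z["d"])
for nm,(u,v) in dict(rim=(280,239),ramL=(390,244),ramS=(408,236),green=(384,274),cap=(204,243),case=(460,229),jar=(434,296),purple=(158,254),pink=(207,288),mirr=(232,198),fun=(154,203),sp=(365,178),sp2=(268,310)).items():
    print(nm,P[v,u].round(3))
S=env.camera_model("scene")
zs=np.load("pics/scene0.npz")
im=zs["im"]
def crop(im,u,v,s,k): return cv2.resize(np.ascontiguousarray(im[v-s:v+s,u-s:u+s,::-1]),None,fx=k,fy=k,interpolation=cv2.INTER_CUBIC)
t=z["im"]
out=np.hstack([crop(im,256,215,32,6),crop(im,445,340,32,6)])
out2=np.hstack([crop(t,395,250,32,6),crop(t,280,239,32,6)])
cv2.imwrite("pics/crop1.png",cv2.resize(np.vstack([out,out2]),(600,600)))
E
```

```text
scene [[440.0, 161.0], [388.0, 222.0], [544.0, 201.0], [253.0, 72.0]]
top [[304.0, 430.0], [301.0, 325.0], [199.0, 433.0], [506.0, 370.0]]
rim [0.543 0.05  0.092]
ramL [ 0.52  -0.242  0.128]
ramS [ 0.542 -0.298  0.093]
green [ 0.441 -0.223  0.129]
cap [0.539 0.262 0.06 ]
case [ 0.559 -0.448  0.076]
jar [ 0.376 -0.368  0.071]
purple [0.511 0.391 0.06 ]
pink [0.414 0.257 0.052]
mirr [0.669 0.19  0.007]
fun [0.654 0.402 0.058]
sp [ 0.718 -0.195  0.011]
sp2 [0.347 0.093 0.005]
```

View pics/crop1.png

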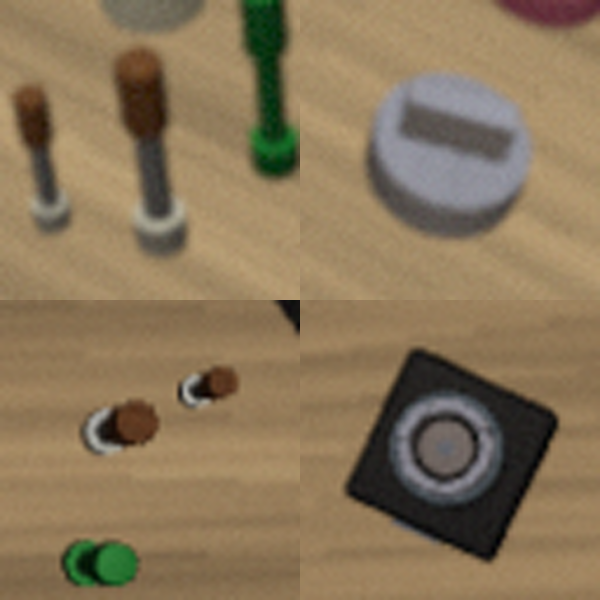

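```bash
cat >> h.py <<'E'
def cent(mask,near,r=30):
    n,l,s,c=cv2.connectedComponentsWithStats(mask.astype(np.uint8))
    b=[(s[i,4],i) for i in range(1,n) if np.hypot(*(c[i]-near))<r]
    i=max(b)[1]; return c[i],s[i],l==i
def goal(p,yaw=None,tip=None):
    """print moves in tool frame (cm) from the measured pose to p, and yaw change; yaw= desired world angle of tool y (mod 180)"""
    s=st(); Rm=R.from_rotvec(s["eef_rot"]).as_matrix(); d=Rm.T@(np.array(p)-s["eef_pos"])*100
    print("delta cm tool",d.round(2),"z tool",Rm[:,2].round(4),"y ang",np.degrees(np.arctan2(Rm[1,1],Rm[0,1])).round(2))
    return d
E
python3 - <<'E'
from h import *
m=env.camera_model("top");t=np.load("pics/top0.npz")["im"]
S=env.camera_model("scene");s=np.load("pics/scene0.npz")["im"]
hsv=cv2.cvtColor(t,cv2.COLOR_RGB2HSV)
H,Sa,V=[hsv[...,i].astype(int) for i in range(3)]
print("wood",hsv[244,390],"table",hsv[260,350],"foot",hsv[246,382],"cap",hsv[237,204],hsv[300,204])
wood=((H<15)|(H>170))&(Sa>110)&(V<150)
for nm,near,zt in (("ramL",(390,244),.13),("ramS",(408,236),.09)):
    c,b,_=cent(wood,near,8); print(nm,c,b,cast(m,c,zt).round(4))
c,b,_=cent((H>40)&(H<85)&(Sa>100),(384,274),10); print("green",c,b,cast(m,(384+2,274),.13).round(4))
cap=(Sa<70)&(V>60)
c,b,mk=cent(cap,(204,243),12); print("cap",c,b,cast(m,c,.028).round(4))
c,b,mk=cent(cap,(280,239),12); print("rim",c,b,cast(m,c,.115).round(4))
crop=lambda im,u,v,s,k: cv2.resize(np.ascontiguousarray(im[v-s:v+s,u-s:u+s,::-1]),None,fx=k,fy=k,interpolation=cv2.INTER_CUBIC)
cv2.imwrite("pics/crop2.png",np.hstack([crop(t,280,239,20,10),crop(s,355,270,20,10)]))
E
```

```text
wood [ 12 169  92] table [ 18 103 156] foot [ 35   9 165] cap [128  22 139] [ 12 110 160]
ramL [390.78481013 243.86075949] [386 239  11  10  79] [[ 0.5202 -0.2436  0.13  ]]
ramS [409.22727273 235.22727273] [405 232   9   7  44] [[ 0.5443 -0.3017  0.09  ]]
green [383.91129032 273.88709677] [377 269  15  10 124] [[ 0.4412 -0.2282  0.13  ]]
cap [203.18924731 242.56344086] [192 231  24  24 465] [[0.5418 0.2702 0.028 ]]
rim [278.76844784 238.04071247] [267 227  24  23 393] [[0.5439 0.0521 0.115 ]]
```

View pics/crop2.png

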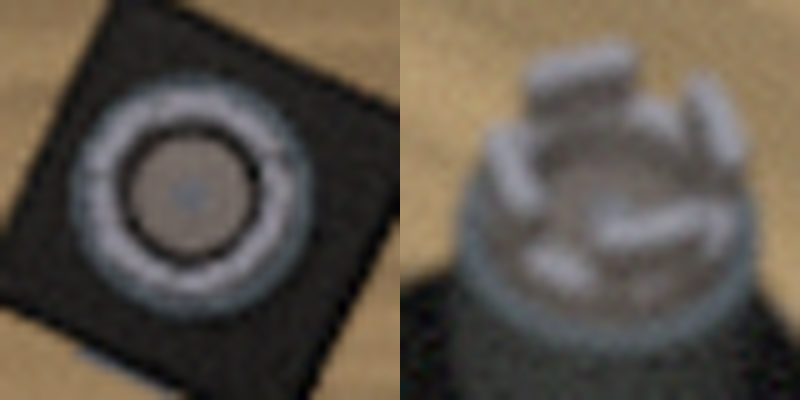

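```bash
python3 - <<'E'
from h import *
goal([.5202,-.2436,.2])
E
```

```text
delta cm tool [ 40.36 -14.08   0.48] z tool [-5.0e-04  1.9e-03 -1.0e+00] y ang -69.73
```

Call:
move_arm:
  turn:
    - [0, 0, 0]
    - [0, 0, 0]
    - [0, 0, 0]
    - [0, 0, 0]
    - [0, 0, 0]
    - [0, 0, 0]
    - [0, 0, 0]
    - [0, 0, 0]
    - [0, 0, 0]
    - [0, 0, 0]
  delta_pos:
    - [4.0, -1.4, 0]
    - [4.0, -1.4, 0]
    - [4.0, -1.4, 0]
    - [4.0, -1.4, 0]
    - [4.0, -1.4, 0]
    - [4.0, -1.4, 0]
    - [4.0, -1.4, 0]
    - [4.0, -1.4, 0]
    - [2.0, -0.7, 0]
    - [0, 0, 0]
  grip: [0.55, 0.55, 0.55, 0.55, 0.55, 0.55, 0.55, 0.55, 0.55, 0.55]
  squeeze: 40

```text
clock: 1.1
eef_pos: [0.4698, -0.2842, 0.2046]
eef_rot: [-3.09, -0.56, 0.001]
wrist_force: [0.1, 0.5, 0.0]
gripper_width: 0.553
```

```bash
cat >> h.py <<'E'
def wrist(name):
    s=st(); m=env.camera_model("wrist"); im,d=env.camera("wrist")
    cv2.imwrite(f"pics/{name}.png",im[:,:,::-1]); np.savez(f"pics/{name}.npz",im=im,d=d,**{k:np.array(v,float) for k,v in m.items() if k in("mtx","D","rvec","tvec")})
    print(s["clock"],s["eef_pos"].round(4),s["joint_positions"].round(2),s["wrist_force"].round(2),s["gripper_width"]); return m,im,d
E
python3 - <<'E'
from h import *
wrist("w1"); goal([.5202,-.2436,.2])
E
```

```text
1.1 [ 0.4698 -0.2842  0.2046] [-0.65  0.09  1.37  0.    1.68  0.56] [0.13 0.48 0.04] 0.5527888990006838
delta cm tool [ 6.3  -2.13  0.47] z tool [-1.5e-03  5.0e-04 -1.0e+00] y ang -69.58
```

View pics/w1.png

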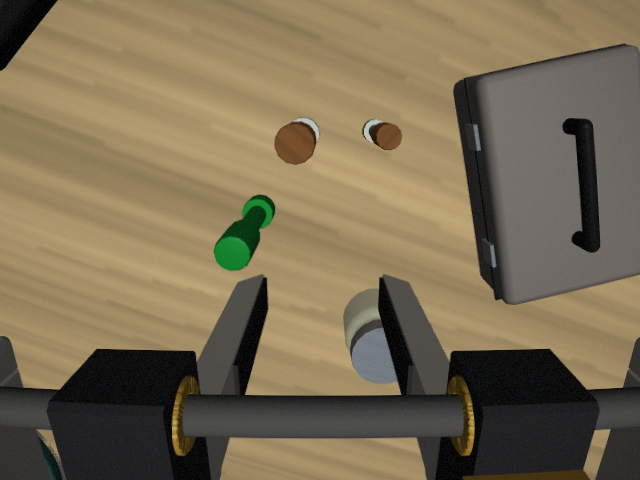

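```bash
python3 - <<'E'
from h import *
z=np.load("pics/w1.npz"); im=z["im"]; hsv=cv2.cvtColor(im,cv2.COLOR_RGB2HSV).astype(int)
wood=(hsv[...,0]<15)&(hsv[...,1]>140)&(hsv[...,2]<160)
c,b,mk=cent(wood,(295,143),12); cs=cv2.findContours(mk.astype(np.uint8),cv2.RETR_EXTERNAL,cv2.CHAIN_APPROX_NONE)[0][0]
print(c,b,cv2.minEnclosingCircle(cs),cv2.fitEllipse(cs)); print(cast(z,c,.13))
c2,b2,_=cent(wood,(388,136),12); print(cast(z,c2,.09))
foot=(hsv[...,1]<40)&(hsv[...,2]>120); c,b,mk=cent(foot,(310,128),15); print("foot",c,b,cast(z,c,.02)) 
goal([*cast(z,cent(wood,(295,143),12)[0],.13)[0,:2],.2])
E
```

```text
[295.28614158 142.21834497] [ 275  123   41   41 1003] ((295.7029724121094, 142.3511505126953), 21.022172927856445) ((295.29925537109375, 142.2001495361328), (37.67772674560547, 39.77602005004883), 47.07698440551758)
[[ 0.5225228  -0.24661543  0.13      ]]
[[ 0.54508684 -0.30230522  0.09      ]]
foot [309.90566038 125.35220126] [295 118  25  25 159] [[ 0.53003317 -0.24949874  0.02      ]]
delta cm tool [ 6.41 -1.77  0.47] z tool [-1.5e-03  5.0e-04 -1.0e+00] y ang -69.58
```

Call:
move_arm:
  turn:
    - [0, 0, 0]
    - [0, 0, 0]
    - [0, 0, 0.13]
    - [0, 0, 0.13]
    - [0, 0, 0.13]
    - [0, 0, 0.13]
    - [0, 0, 0.08]
    - [0, 0, 0]
  delta_pos:
    - [3.2, -1.0, 0]
    - [3.1, -0.95, 0]
    - [0, 0, 0]
    - [0, 0, 0]
    - [0, 0, 0]
    - [0, 0, 0]
    - [0, 0, 0]
    - [0, 0, 0]
  grip: [0.55, 0.55, 0.55, 0.55, 0.55, 0.55, 0.55, 0.55]

```text
clock: 1.95
eef_pos: [0.5195, -0.2477, 0.2052]
eef_rot: [3.117, -0.389, -0.001]
wrist_force: [0.0, -0.6, 0.3]
gripper_width: 0.548
```

```bash
python3 - <<'E'
from h import *
wrist("w2"); goal([.5217,-.2455,.09])
E
```

```text
1.95 [ 0.5195 -0.2477  0.2052] [-0.54  0.14  1.31 -0.    1.69  1.28] [ 0.05 -0.64  0.28] 0.547972355274303
delta cm tool [ 0.16 -0.25 11.53] z tool [-7.e-04 -2.e-04 -1.e+00] y ang -104.12
```

View pics/w2.png

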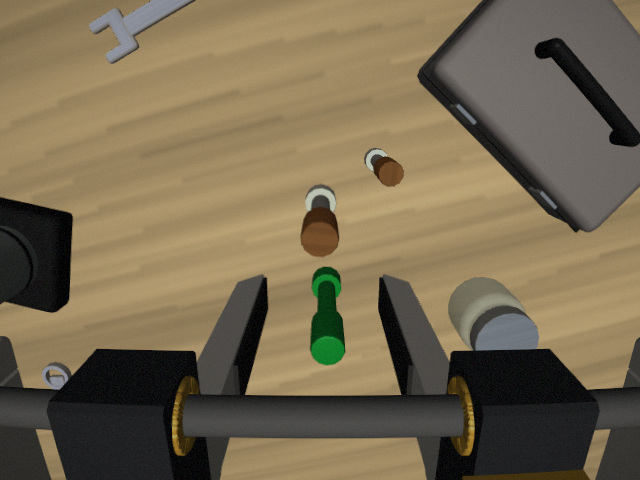

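```bash
python3 - <<'E'
from h import *
z=np.load("pics/w2.npz"); print(cast(z,[(320,240)],.13), proj(z,[[.5195,-.2477,.205],[.5195,-.2477,.13],[.5217,-.2455,.13]]))
E
```

```text
[[ 0.5212575  -0.24672801  0.13      ]] [[322.08511982 291.33310053]
 [322.16684751 242.20611122]
 [317.94869528 239.80594955]]
```

Call:
move_arm:
  turn:
    - [0, 0, 0]
    - [0, 0, 0]
    - [0, 0, 0]
    - [0, 0, 0]
    - [0, 0, 0]
    - [0, 0, 0]
    - [0, 0, 0]
    - [0, 0, 0]
    - [0, 0, 0]
    - [0, 0, 0]
  delta_pos:
    - [0.15, -0.15, 3]
    - [0, 0, 3]
    - [0, 0, 3]
    - [0, 0, 2.5]
    - [0, 0, 0]
    - [0, 0, 0]
    - [0, 0, 0]
    - [0, 0, 0]
    - [0, 0, 0]
    - [0, 0, 0]
  grip: [0.55, 0.55, 0.55, 0.55, 0.55, 0, 0, 0, 0, 0]
  squeeze: 45

```text
clock: 3.0
eef_pos: [0.5233, -0.2461, 0.0923]
eef_rot: [3.116, -0.385, 0.005]
wrist_force: [0.1, -0.1, 3.5]
gripper_width: 0.257
```

Call:
move_arm:
  turn:
    - [0, 0, 0]
    - [0, 0, 0]
    - [0, 0, 0]
    - [0, 0, 0]
    - [0, 0, 0]
    - [0, 0, 0]
  delta_pos:
    - [0, 0, -3]
    - [0, 0, -4]
    - [0, 0, -4]
    - [0, 0, -4]
    - [0, 0, 0]
    - [0, 0, 0]
  grip: [0, 0, 0, 0, 0, 0]

```text
clock: 3.6
eef_pos: [0.5226, -0.2453, 0.2407]
eef_rot: [3.117, -0.385, 0.002]
wrist_force: [0.1, 0.3, -2.4]
gripper_width: 0.259
```

```bash
python3 - <<'E'
from h import *
im,d=env.camera("scene"); cv2.imwrite("pics/s3.png",im[:,:,::-1]); s=st(); print(s["clock"],s["eef_pos"],s["wrist_force"],s["gripper_width"],s["joint_positions"].round(2))
goal([.543,.051,.28])
E
```

```text
3.65 [ 0.52182922 -0.24486898  0.23860103] [ 0.01896599  0.24510631 -3.15210833] 0.2562165600191716 [-0.54  0.14  1.24  0.    1.76  1.28]
delta cm tool [ -5.16 -29.22  -4.1 ] z tool [-0.0025  0.0015 -1.    ] y ang -104.1
```

View pics/s3.png

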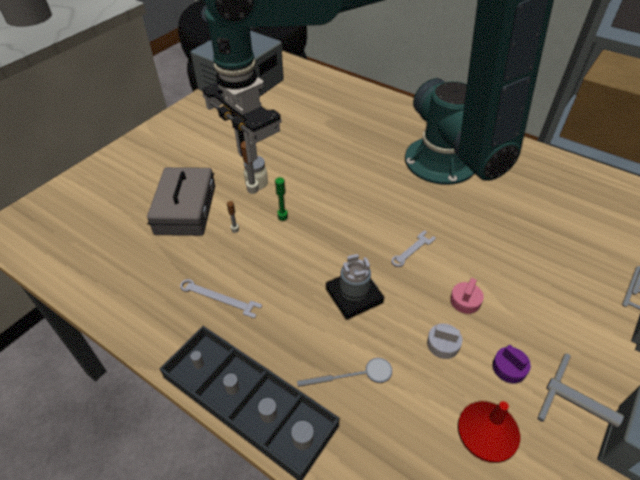

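Call:
move_arm:
  turn:
    - [0, 0, 0]
    - [0, 0, 0]
    - [0, 0, 0]
    - [0, 0, 0]
    - [0, 0, 0]
    - [0, 0, 0]
    - [0, 0, 0]
    - [0, 0, 0]
    - [0, 0, 0]
    - [0, 0, 0]
  delta_pos:
    - [-1, -3, 0]
    - [-1.5, -3.5, 0]
    - [-1.5, -3.5, 0]
    - [-1.5, -3.5, 0]
    - [-1.5, -3.5, 0]
    - [-1.5, -3.5, 0]
    - [-1.5, -3.5, 0]
    - [-1.5, -3, 0]
    - [-0.5, -0.5, 0]
    - [0, 0, 0]
  grip: [0, 0, 0, 0, 0, 0, 0, 0, 0, 0]

```text
clock: 4.65
eef_pos: [0.4716, 0.0513, 0.238]
eef_rot: [3.117, -0.382, -0.007]
wrist_force: [0.7, -0.9, -2.8]
gripper_width: 0.257
```

Call:
move_arm:
  turn:
    - [0, 0, 0]
    - [0, 0, 0]
  delta_pos:
    - [0, 0, 0]
    - [0, 0, 0]
  grip: [0, 0]

```text
clock: 4.85
eef_pos: [0.4731, 0.0494, 0.2396]
eef_rot: [3.117, -0.389, -0.002]
wrist_force: [-0.2, -0.3, -2.0]
gripper_width: 0.263
```

```bash
python3 - <<'E'
from h import *
wrist("w4"); goal([.543,.051,.24])
E
```

```text
4.85 [0.4731 0.0494 0.2396] [-0.01 -0.08  1.47 -0.    1.75  1.8 ] [-0.18 -0.31 -2.03] 0.26292689709408024
delta cm tool [ 6.73 -1.87 -0.02] z tool [-1.e-03 -5.e-04 -1.e+00] y ang -104.22
```

View pics/w4.png

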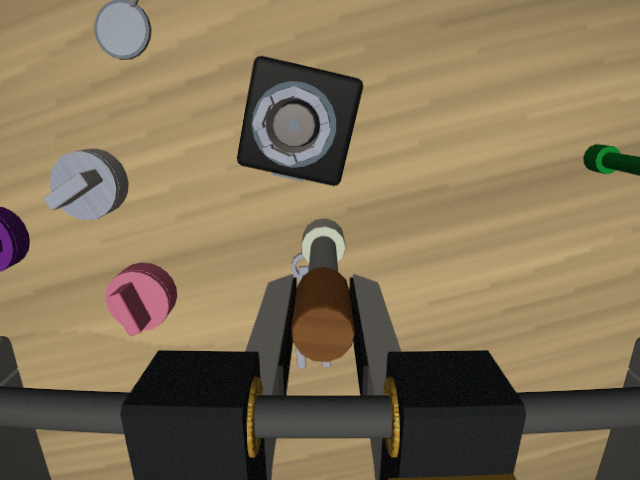

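```bash
python3 - <<'E'
from h import *
z=np.load("pics/w4.npz"); im=z["im"]
c=im[75:175,243:343,::-1]; b=cv2.resize(np.ascontiguousarray(c),(500,500),interpolation=cv2.INTER_CUBIC)
P=depthpts(z,z["d"]); hh=P[75:175,243:343,2]
h8=np.clip((hh-0.02)/0.1*255,0,255).astype(np.uint8)
h8=cv2.resize(cv2.applyColorMap(h8,cv2.COLORMAP_JET),(300,300),interpolation=cv2.INTER_NEAREST)
out=np.zeros((500,800,3),np.uint8); out[:,:500]=b; out[:300,500:]=h8; cv2.imwrite("pics/w4c.png",out)
# rim points by depth
Q=P.reshape(-1,3); r=np.hypot(Q[:,0]-.543,Q[:,1]-.051); s=Q[(r<.04)&(Q[:,2]>.108)&(Q[:,2]<.13)]
print(len(s),s[:,2].mean(),cv2.minEnclosingCircle(s[:,:2].astype(np.float32)))
c=(293,125);print(cast(z,[c],.115),P[125,293])
E
```

```text
1318 0.11450551762666863 ((0.5462497472763062, 0.05373390391469002), 0.02759484574198723)
[[0.54670578 0.05204421 0.115     ]] [0.54631307 0.05377856 0.09158165]
```

View pics/w4c.png

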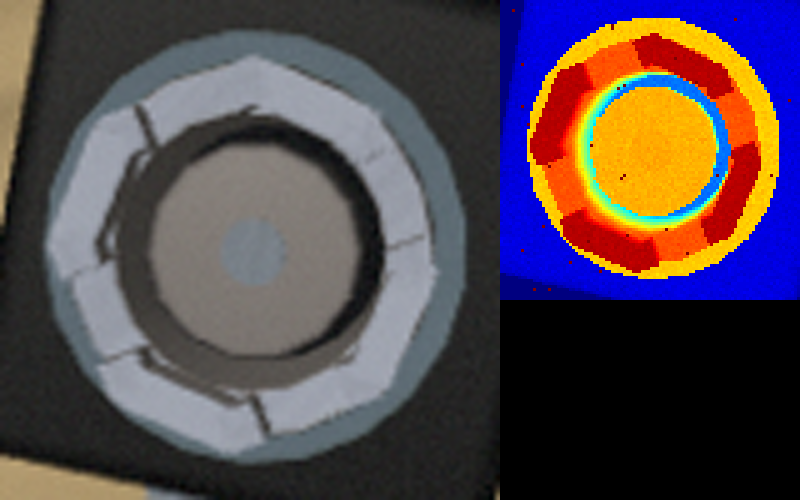

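```bash
python3 - <<'E'
from h import *
z=np.load("pics/w4.npz"); P=depthpts(z,z["d"]); Q=P.reshape(-1,3)
# inner disc of high pts: fit circle by lsq
r=np.hypot(Q[:,0]-.5462,Q[:,1]-.0537)
hi=Q[(r<.03)&(abs(Q[:,2]-.1145)<.004)]; 
fl=Q[(r>.021)&(r<.0265)&(abs(Q[:,2]-.0995)<.004)]
print(len(hi),len(fl),np.median(fl[:,2]))
c=np.array([.5462,.0537])
for nm,s in(("lobe",hi),("slot",fl)):
    a=np.arctan2(s[:,1]-c[1],s[:,0]-c[0]); print(nm,np.degrees(np.angle(np.exp(4j*a).mean()))/4)
# battery centre
b=Q[(r<.02)&(abs(Q[:,2]-.0916)<.003)]; print("cell",b.mean(0),cv2.minEnclosingCircle(b[:,:2].astype(np.float32)))
# body circle z~.088
g=Q[(r>.026)&(r<.036)&(abs(Q[:,2]-.088)<.003)]; print("body",len(g),cv2.minEnclosingCircle(g[:,:2].astype(np.float32)))
# rammer foot: points
f=(np.hypot(Q[:,0]-.475,Q[:,1]-.049)<.05)&(Q[:,2]>.14)&(Q[:,2]<.18); print("ram",cv2.minEnclosingCircle(Q[f][:,:2].astype(np.float32)),len(Q[f]))
# cap
k=(np.hypot(Q[:,0]-.54,Q[:,1]-.265)<.06); t=Q[k&(abs(Q[:,2]-.028)<.004)]; bar=Q[k&(abs(Q[:,2]-.058)<.004)]
print("cap",cv2.minEnclosingCircle(t[:,:2].astype(np.float32)),np.median(t[:,2])); print("bar",cv2.minAreaRect(bar[:,:2].astype(np.float32)*1000),np.median(bar[:,2]),len(bar))
E
```

```text
1279 530 0.09971479667283245
lobe -38.50278203552379
slot 6.533100141642622
cell [0.54610176 0.05406559 0.09042954] ((0.5461501479148865, 0.05384524166584015), 0.019925320520997047)
body 1263 ((0.5462642312049866, 0.05358022078871727), 0.03301520273089409)
ram ((0.47085410356521606, 0.04964872822165489), 0.014200718142092228) 1114
cap ((0.5424337387084961, 0.27104452252388), 0.03438406065106392) 0.02769734733929817
bar ((542.6149291992188, 270.5323181152344), (14.748042106628418, 47.155704498291016), 16.882741928100586) 0.057453061544052775 762
```

Call:
move_arm:
  turn:
    - [0, 0, 0]
    - [0, 0, 0]
    - [0, 0, 0]
    - [0, 0, 0]
    - [0, 0, 0]
  delta_pos:
    - [3.5, -1.1, 0]
    - [3.7, -1.15, 0]
    - [0, 0, 0]
    - [0, 0, 0]
    - [0, 0, 0]
  grip: [0, 0, 0, 0, 0]

```text
clock: 5.4
eef_pos: [0.5479, 0.0543, 0.2406]
eef_rot: [3.117, -0.387, -0.001]
wrist_force: [-0.9, -0.3, -2.0]
gripper_width: 0.259
```

```bash
python3 - <<'E'
from h import *
m,im,d=wrist("w5"); P=depthpts(m,d);Q=P.reshape(-1,3)
f=(np.hypot(Q[:,0]-.546,Q[:,1]-.054)<.04)&(Q[:,2]>.13)&(Q[:,2]<.18)
s=Q[f]; print("foot",cv2.minEnclosingCircle(s[s[:,2]<s[:,2].max()][:,:2].astype(np.float32)),s[:,2].min(),s[:,2].max())
r=np.hypot(Q[:,0]-.5462,Q[:,1]-.0537); hi=Q[(r<.03)&(abs(Q[:,2]-.1145)<.004)]
print("rim",cv2.minEnclosingCircle(hi[:,:2].astype(np.float32)))
E
```

```text
5.4 [0.5479 0.0543 0.2406] [-0.    0.08  1.3  -0.    1.75  1.81] [-0.94 -0.33 -1.99] 0.2586804437684956
foot ((0.5465232729911804, 0.054477058351039886), 0.014119268395006657) 0.14882870947202936 0.17996794714452144
rim ((0.5460942983627319, 0.05379031226038933), 0.02763511799275875)
```

View pics/w5.png

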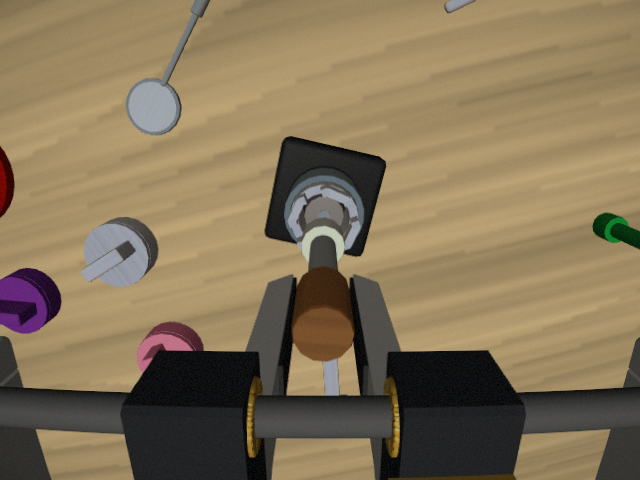

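Call:
move_arm:
  turn:
    - [0, 0, 0]
    - [0, 0, 0]
    - [0, 0, 0]
    - [0, 0, 0]
    - [0, 0, 0]
    - [0, 0, 0]
  delta_pos:
    - [0, 0, 1.5]
    - [0, 0, 2]
    - [0, 0, 1.5]
    - [0, 0, 0.7]
    - [0, 0, 0.5]
    - [0, 0, 0.5]
  grip: [0, 0, 0, 0, 0, 0]

```text
clock: 6.05
eef_pos: [0.5482, 0.0549, 0.1747]
eef_rot: [3.118, -0.386, 0.001]
wrist_force: [-3.4, 0.7, 4.7]
gripper_width: 0.258
```

Call:
move_arm:
  turn:
    - [0, 0, 0]
    - [0, 0, 0]
    - [0, 0, 0]
    - [0, 0, 0]
  delta_pos:
    - [0, 0, 0.4]
    - [0, 0, 0.4]
    - [0, 0, 0.4]
    - [0, 0, 0]
  grip: [0, 0, 0, 0]

```text
clock: 6.45
eef_pos: [0.5486, 0.055, 0.1608]
eef_rot: [-3.118, 0.386, -0.0]
wrist_force: [-0.2, -0.3, -1.2]
gripper_width: 0.257
```

Call:
move_arm:
  turn:
    - [0, 0, 0]
    - [0, 0, 0]
    - [0, 0, 0]
  delta_pos:
    - [0, 0, 0.3]
    - [0, 0, 0.3]
    - [0, 0, 0]
  grip: [0, 0, 0]

```text
clock: 6.75
eef_pos: [0.5489, 0.0549, 0.1572]
eef_rot: [-3.118, 0.386, -0.003]
wrist_force: [-4.0, -0.1, 7.7]
gripper_width: 0.26
```

Call:
move_arm:
  turn:
    - [0, 0, 0]
    - [0, 0, 0]
    - [0, 0, 0]
  delta_pos:
    - [0, 0, 0.2]
    - [0, 0, 0.2]
    - [0, 0, 0]
  grip: [0, 0, 0]

```text
clock: 7.05
eef_pos: [0.5496, 0.0548, 0.1571]
eef_rot: [-3.117, 0.386, -0.01]
wrist_force: [-6.5, 0.5, 19.0]
gripper_width: 0.259
```

Call:
move_arm:
  turn:
    - [0, 0, 0]
    - [0, 0, 0]
    - [0, 0, 0]
    - [0, 0, 0]
    - [0, 0, 0]
    - [0, 0, 0]
  delta_pos:
    - [0, 0, -0.5]
    - [0, 0, -2]
    - [0, 0, -2.5]
    - [0, 0, -2.5]
    - [0, 0, -1.6]
    - [0, 0, 0]
  grip: [0, 0, 0, 0, 0, 0]

```text
clock: 7.65
eef_pos: [0.5502, 0.0549, 0.2443]
eef_rot: [-3.117, 0.386, -0.009]
wrist_force: [0.2, -0.4, -1.9]
gripper_width: 0.259
```

```bash
python3 - <<'E'
from h import *
m,im,d=wrist("w6"); P=depthpts(m,d);Q=P.reshape(-1,3); s=st();tc=s["eef_pos"]
f=(np.hypot(Q[:,0]-tc[0],Q[:,1]-tc[1])<.035)&(Q[:,2]>.13)&(Q[:,2]<.18)
g=Q[f]; print("foot",cv2.minEnclosingCircle(g[:,:2].astype(np.float32)),g[:,2].min(),tc)
t=im
goal([.50,-.10,.245])
E
```

```text
7.65 [0.5502 0.0549 0.2443] [-0.    0.09  1.3  -0.    1.75  1.81] [ 0.21 -0.38 -1.91] 0.25892631737591193
foot ((0.5488200187683105, 0.05535809323191643), 0.014150718227028847) 0.15181095057861238 [0.54932104 0.05491229 0.24235868]
delta cm tool [-1.01 16.23 -0.27] z tool [ 0.0021 -0.     -1.    ] y ang -104.11
```

View pics/w6.png

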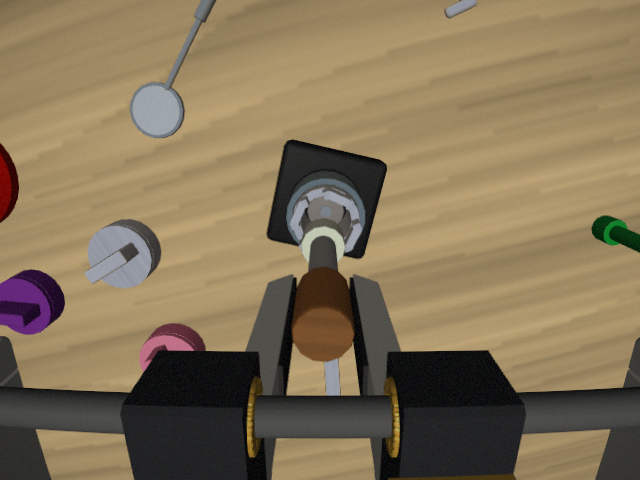

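Call:
move_arm:
  turn:
    - [0, 0, 0]
    - [0, 0, 0]
    - [0, 0, 0]
    - [0, 0, 0]
    - [0, 0, 0]
    - [0, 0, 0]
    - [0, 0, 0]
  delta_pos:
    - [-0.2, 3, 0]
    - [-0.2, 4, 0]
    - [-0.2, 4, 0]
    - [-0.2, 3.5, 0]
    - [-0.2, 1.7, 0]
    - [0, 0, 0]
    - [0, 0, 0]
  grip: [0, 0, 0, 0, 0, 0, 0]

```text
clock: 8.4
eef_pos: [0.4988, -0.0995, 0.2405]
eef_rot: [-3.117, 0.387, 0.004]
wrist_force: [0.6, -0.1, -1.8]
gripper_width: 0.257
```

Call:
move_arm:
  turn:
    - [0, 0, 0]
    - [0, 0, 0]
    - [0, 0, 0]
    - [0, 0, 0]
    - [0, 0, 0]
    - [0, 0, 0]
    - [0, 0, 0]
  delta_pos:
    - [0, 0, 3]
    - [0, 0, 4]
    - [0, 0, 4]
    - [0, 0, 2.7]
    - [0, 0, 0.6]
    - [0, 0, 0]
    - [0, 0, 0]
  grip: [0, 0, 0, 0, 0, 0, 0]

```text
clock: 9.1
eef_pos: [0.5006, -0.0996, 0.1012]
eef_rot: [3.117, -0.384, 0.005]
wrist_force: [0.8, 0.0, -1.4]
gripper_width: 0.262
```

Call:
move_arm:
  turn:
    - [0, 0, 0]
    - [0, 0, 0]
    - [0, 0, 0]
    - [0, 0, 0]
  delta_pos:
    - [0, 0, 0.4]
    - [0, 0, 0.3]
    - [0, 0, 0.2]
    - [0, 0, 0]
  grip: [0, 0, 0, 0]

```text
clock: 9.5
eef_pos: [0.5, -0.1, 0.0922]
eef_rot: [3.117, -0.386, 0.004]
wrist_force: [-0.9, 0.2, 4.4]
gripper_width: 0.257
```

Call:
move_arm:
  turn:
    - [0, 0, 0]
    - [0, 0, 0]
    - [0, 0, 0]
    - [0, 0, 0]
    - [0, 0, 0]
    - [0, 0, 0]
    - [0, 0, 0]
    - [0, 0, 0]
  delta_pos:
    - [0, 0, 0]
    - [0, 0, 0]
    - [0, 0, 0]
    - [0, 0, 0]
    - [0, 0, -2]
    - [0, 0, -3]
    - [0, 0, -4]
    - [0, 0, -3]
  grip: [0.35, 0.5, 0.5, 0.5, 0.5, 0.5, 0.5, 0.5]

```text
clock: 10.3
eef_pos: [0.4995, -0.0999, 0.2126]
eef_rot: [3.117, -0.386, 0.003]
wrist_force: [-0.0, 0.2, 0.4]
gripper_width: 0.496
```

```bash
python3 - <<'E'
from h import *
im,d=env.camera("scene"); cv2.imwrite("pics/s7.png",im[:,:,::-1]); s=st(); print(s["clock"],s["eef_pos"],s["gripper_width"],s["joint_positions"].round(2))
goal([.46,.25,.22])
E
```

```text
10.35 [ 0.5019133  -0.10062779  0.21837522] 0.49998862531736166 [-0.31 -0.01  1.45 -0.    1.69  1.51]
delta cm tool [-12.61 -32.98  -0.34] z tool [ 0.0112 -0.0036 -0.9999] y ang -104.11
```

View pics/s7.png

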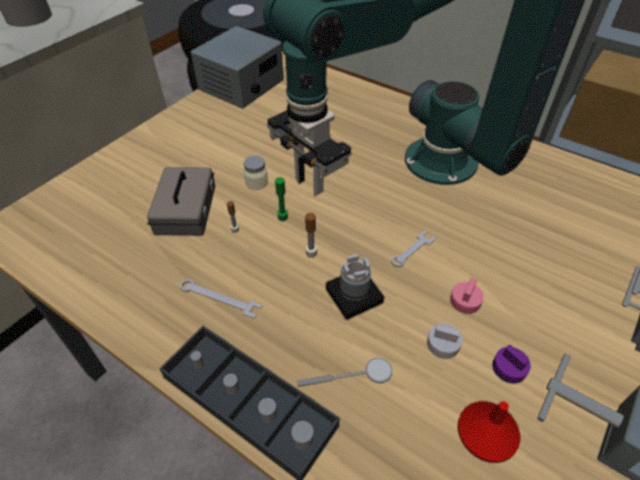

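Call:
move_arm:
  turn:
    - [0, 0, -0.15]
    - [0, 0, -0.15]
    - [0, 0, -0.15]
    - [0, 0, -0.15]
    - [0, 0, -0.15]
    - [0, 0, -0.15]
    - [0, 0, -0.15]
    - [0, 0, -0.15]
    - [0, 0, -0.15]
    - [0, 0, -0.15]
  delta_pos:
    - [0, 0, 0]
    - [0, 0, 0]
    - [0, 0, 0]
    - [0, 0, 0]
    - [0, 0, 0]
    - [0, 0, 0]
    - [0, 0, 0]
    - [0, 0, 0]
    - [0, 0, 0]
    - [0, 0, 0]
  grip: [0.5, 0.5, 0.5, 0.5, 0.5, 0.5, 0.5, 0.5, 0.5, 0.5]

```text
clock: 11.35
eef_pos: [0.4991, -0.0997, 0.2098]
eef_rot: [-2.538, -1.851, 0.001]
wrist_force: [0.9, 0.1, 0.5]
gripper_width: 0.497
```

Call:
move_arm:
  turn:
    - [0, 0, -0.15]
    - [0, 0, -0.15]
    - [0, 0, -0.15]
    - [0, 0, -0.15]
    - [0, 0, 0]
    - [0, 0, 0]
  delta_pos:
    - [0, 0, 0]
    - [0, 0, 0]
    - [0, 0, 0]
    - [0, 0, 0]
    - [0, 0, 0]
    - [0, 0, 0]
  grip: [0.5, 0.5, 0.5, 0.5, 0.5, 0.5]

```text
clock: 11.95
eef_pos: [0.4991, -0.0998, 0.21]
eef_rot: [-1.89, -2.509, 0.0]
wrist_force: [0.4, 0.7, 0.8]
gripper_width: 0.502
```

```bash
python3 - <<'E'
from h import *
goal([.563,.204,.22]); print(st()["joint_positions"].round(2),st()["eef_pos"])
E
```

```text
delta cm tool [27.43 14.53 -1.  ] z tool [-5.e-04  1.e-04 -1.e+00] y ang 16.03
[-0.31 -0.    1.46 -0.    1.69 -0.59] [ 0.49910901 -0.09975539  0.21004571]
```

Call:
move_arm:
  turn:
    - [0, 0, 0]
    - [0, 0, 0]
    - [0, 0, 0]
    - [0, 0, 0]
    - [0, 0, 0]
    - [0, 0, 0]
    - [0, 0, 0]
    - [0, 0, 0]
    - [0, 0, 0]
    - [0, 0, 0]
  delta_pos:
    - [2.5, 1.3, -0.5]
    - [3.5, 1.9, -0.5]
    - [3.5, 1.9, 0]
    - [3.5, 1.9, 0]
    - [3.5, 1.9, 0]
    - [3.5, 1.9, 0]
    - [3.5, 1.9, 0]
    - [2.5, 1.3, 0]
    - [1.4, 0.5, 0]
    - [0, 0, 0]
  grip: [0.5, 0.5, 0.5, 0.5, 0.5, 0.5, 0.5, 0.5, 0.5, 0.5]

```text
clock: 12.95
eef_pos: [0.5616, 0.2052, 0.2199]
eef_rot: [-1.884, -2.513, 0.001]
wrist_force: [-0.5, 0.1, -0.2]
gripper_width: 0.501
```

Call:
move_arm:
  turn:
    - [0, 0, 0]
    - [0, 0, 0]
  delta_pos:
    - [0, 0, 0]
    - [0, 0, 0]
  grip: [0.5, 0.5]

```text
clock: 13.15
eef_pos: [0.562, 0.2023, 0.2207]
eef_rot: [1.888, 2.51, -0.001]
wrist_force: [-0.3, 0.1, 0.4]
gripper_width: 0.498
```

```bash
python3 - <<'E'
from h import *
z,im,d=wrist("w8"); P=depthpts(z,d); Q=P.reshape(-1,3)
k=(np.hypot(Q[:,0]-.5425,Q[:,1]-.2708)<.06); t=Q[k&(abs(Q[:,2]-.028)<.003)]; bar=Q[k&(abs(Q[:,2]-.058)<.003)]
print("cap",cv2.minEnclosingCircle(t[:,:2].astype(np.float32)),np.median(t[:,2])); q=cv2.minAreaRect(bar[:,:2].astype(np.float32)*1000);print("bar",q,np.median(bar[:,2]),len(bar))
goal([q[0][0]/1000,q[0][1]/1000,.032])
r=np.hypot(Q[:,0]-.5462,Q[:,1]-.0537); b=Q[(r<.012)]; print("cell",len(b),b[:,2].mean() if len(b) else 0)
E
```

```text
13.15 [0.562  0.2023 0.2207] [ 0.25  0.19  1.22 -0.    1.73 -0.03] [-0.34  0.12  0.39] 0.49807226076201755
cap ((0.542549192905426, 0.27123725414276123), 0.03414228931069374) 0.02774598862675209
bar ((542.5691528320312, 271.53790283203125), (13.724455833435059, 45.22170639038086), 16.256019592285156) 0.05760237282197415 1037
delta cm tool [ 7.2   0.05 18.87] z tool [ 4.e-04 -4.e-04 -1.e+00] y ang 16.09
cell 59 0.0650135703972804
```

View pics/w8.png

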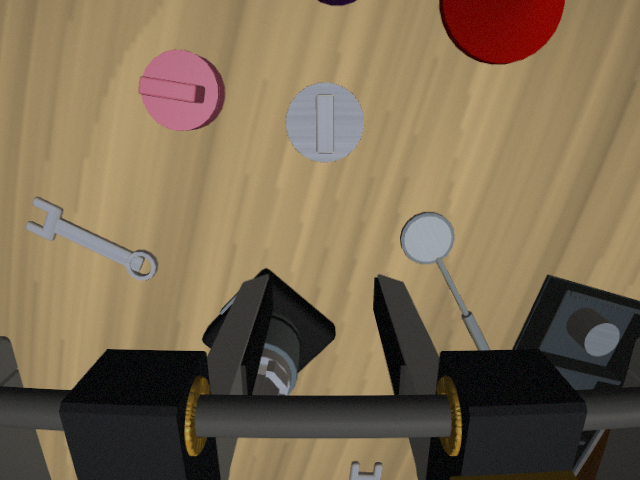

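Call:
move_arm:
  turn:
    - [0, 0, 0]
    - [0, 0, 0]
    - [0, 0, 0]
    - [0, 0, 0]
    - [0, 0, 0]
    - [0, 0, 0]
    - [0, 0, 0]
    - [0, 0, 0]
    - [0, 0, 0]
    - [0, 0, 0]
  delta_pos:
    - [3.6, 0, 0]
    - [3.5, 0, 0]
    - [0, 0, 3]
    - [0, 0, 4]
    - [0, 0, 4]
    - [0, 0, 4]
    - [0, 0, 2.5]
    - [0, 0, 1]
    - [0, 0, 0]
    - [0, 0, 0]
  grip: [0.5, 0.5, 0.5, 0.5, 0.5, 0.5, 0.5, 0.5, 0.5, 0.5]

```text
clock: 14.2
eef_pos: [0.5434, 0.2719, 0.0373]
eef_rot: [1.886, 2.51, 0.004]
wrist_force: [0.6, 0.3, -0.3]
gripper_width: 0.502
```

```bash
python3 - <<'E'
from h import *
goal([.5425,.2714,.032]); print(st()["wrist_force"],st()["eef_pos"])
E
```

```text
delta cm tool [-0.02 -0.1   0.53] z tool [ 0.0029  0.001  -1.    ] y ang 16.17
[ 0.55985244  0.34536503 -0.30046557] [0.54341893 0.27192205 0.03732908]
```

Call:
move_arm:
  turn:
    - [0, 0, 0]
    - [0, 0, 0]
    - [0, 0, 0]
    - [0, 0, 0]
    - [0, 0, 0]
    - [0, 0, 0]
    - [0, 0, 0]
    - [0, 0, 0]
  delta_pos:
    - [0, -0.1, 0.4]
    - [0, 0, 0]
    - [0, 0, 0]
    - [0, 0, 0]
    - [0, 0, 0]
    - [0, 0, 0]
    - [0, 0, 0]
    - [0, 0, 0]
  grip: [0.5, 0.4, 0.2, 0, 0, 0, 0, 0]
  squeeze: 30

```text
clock: 15.0
eef_pos: [0.5415, 0.2719, 0.0317]
eef_rot: [1.886, 2.512, 0.001]
wrist_force: [1.1, 0.3, 1.0]
gripper_width: 0.148
```

Call:
move_arm:
  turn:
    - [0, 0, 0]
    - [0, 0, 0]
    - [0, 0, 0]
    - [0, 0, 0]
    - [0, 0, 0]
    - [0, 0, 0]
  delta_pos:
    - [0, 0, -2]
    - [0, 0, -3.5]
    - [0, 0, -4]
    - [0, 0, -3.5]
    - [0, 0, -1]
    - [0, 0, 0]
  grip: [0, 0, 0, 0, 0, 0]

```text
clock: 15.6
eef_pos: [0.5418, 0.272, 0.1728]
eef_rot: [1.885, 2.511, 0.004]
wrist_force: [-1.2, 0.3, -1.9]
gripper_width: 0.145
```

```bash
python3 - <<'E'
from h import *
wrist("w9");goal([.5625,.0,.18]);goal([.5462,.0537,.18])
E
```

```text
15.6 [0.5418 0.272  0.1728] [ 0.37  0.22  1.29 -0.    1.63  0.09] [-1.25  0.28 -1.92] 0.1454101667568493
delta cm tool [-26.68  -5.49  -0.95] z tool [-1.2e-03 -6.0e-04 -1.0e+00] y ang 16.21
delta cm tool [-21.07  -5.56  -0.95] z tool [-1.2e-03 -6.0e-04 -1.0e+00] y ang 16.21
```

View pics/w9.png

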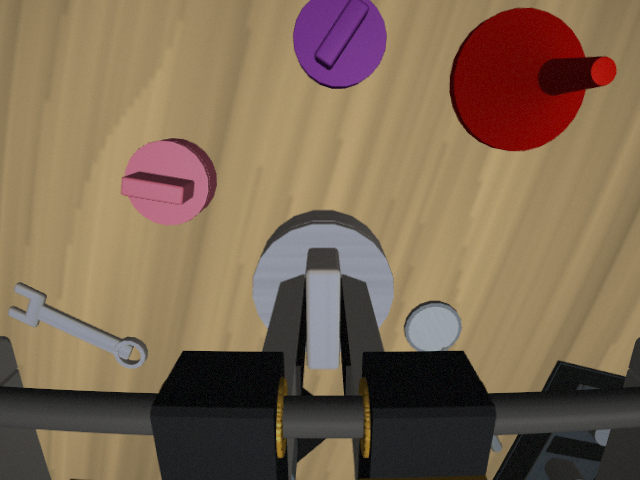

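```bash
cat > capc.py <<'E'
from h import *
def capfit(name):
    z=np.load(f"pics/{name}.npz"); tc=st()["eef_pos"]
    P=depthpts(z,z["d"]); Q=P.reshape(-1,3)
    k=np.hypot(Q[:,0]-tc[0],Q[:,1]-tc[1])<.045
    h=Q[k&(Q[:,2]<tc[2]+.003)&(Q[:,2]>tc[2]-.02)]
    zt=np.median(h[:,2]); t=h[abs(h[:,2]-zt)<.0025]
    c,r=cv2.minEnclosingCircle(t[:,:2].astype(np.float32))
    for _ in range(2):
        # algebraic fit on outermost boundary points per angle bin
        a=np.arctan2(t[:,1]-c[1],t[:,0]-c[0]); rr=np.hypot(t[:,0]-c[0],t[:,1]-c[1]); b=(a//.1).astype(int)
        e=np.array([t[b==i][rr[b==i].argmax()] for i in np.unique(b)]); e=e[np.hypot(e[:,0]-c[0],e[:,1]-c[1])>.030]
        A=np.c_[2*e[:,:2],np.ones(len(e))]; s=np.linalg.lstsq(A,(e[:,:2]**2).sum(1),rcond=None)[0]; c=s[:2]
    A=np.c_[t[:,:2],np.ones(len(t))]; pl=np.linalg.lstsq(A,t[:,2],rcond=None)[0]
    print("disc z",zt,"mec",cv2.minEnclosingCircle(t[:,:2].astype(np.float32)),"lsq",s[:2],np.sqrt(s[2]+s[:2]@s[:2]),len(e),"slope",pl[:2].round(4),"off from tcp",(s[:2]-tc[:2]).round(4),tc)
    return s[:2]
E
python3 -c "
from capc import *
capfit('w9')"
```

```text
disc z 0.16868705130599856 mec ((0.5412101149559021, 0.27091896533966064), 0.034053776413202286) lsq [0.54118268 0.27125499] 0.033593159030843874 48 slope [0.0028 0.0011] off from tcp [ 0.0004 -0.0003] [0.54074249 0.27154005 0.17033556]
```

Call:
move_arm:
  turn:
    - [0, 0, 0]
    - [0, 0, 0]
    - [0, 0, 0]
    - [0, 0, 0]
    - [0, 0, 0]
    - [0, 0, 0]
    - [0, 0, 0]
    - [0, 0, 0]
    - [0, 0, 0]
    - [0, 0, 0]
  delta_pos:
    - [-2, -0.5, -1]
    - [-3, -0.8, 0]
    - [-3, -0.8, 0]
    - [-3, -0.8, 0]
    - [-3, -0.8, 0]
    - [-3, -0.8, 0]
    - [-2.5, -0.7, 0]
    - [-1.5, -0.3, 0]
    - [0, 0, 0]
    - [0, 0, 0]
  grip: [0, 0, 0, 0, 0, 0, 0, 0, 0, 0]

```text
clock: 16.65
eef_pos: [0.5464, 0.0553, 0.18]
eef_rot: [-1.884, -2.51, 0.001]
wrist_force: [0.4, -0.1, -2.0]
gripper_width: 0.148
```

```bash
python3 - <<'E'
from capc import *
goal([.5461,.0537,.18])
wrist("w10"); c=capfit("w10")
p=st()["eef_pos"]; print(p)
E
```

```text
delta cm tool [-0.15 -0.08 -0.  ] z tool [-0.0026  0.001  -1.    ] y ang 16.21
16.65 [0.5464 0.0553 0.18  ] [-0.    0.09  1.41  0.    1.64 -0.29] [ 0.4  -0.14 -2.02] 0.1476406355990062
disc z 0.17598694988070893 mec ((0.5457632541656494, 0.054318755865097046), 0.034004393965005875) lsq [0.54585694 0.05456404] 0.03359818346652908 48 slope [-0.0037  0.0012] off from tcp [-0.0007 -0.0012] [0.54657341 0.0557504  0.18043271]
[0.54657341 0.0557504  0.18043271]
```

Call:
move_arm:
  turn:
    - [0, 0, 0]
    - [0, 0, 0]
    - [0, 0, 0]
    - [0, 0, 0]
    - [0, 0, 0]
  delta_pos:
    - [-0.07, 0.02, 1.5]
    - [0, 0, 1.5]
    - [0, 0, 0.7]
    - [0, 0, 0]
    - [0, 0, 0]
  grip: [0, 0, 0, 0, 0]

```text
clock: 17.2
eef_pos: [0.5472, 0.0543, 0.144]
eef_rot: [-1.885, -2.512, 0.001]
wrist_force: [-0.2, 0.0, -2.1]
gripper_width: 0.15
```

Call:
move_arm:
  turn:
    - [0, 0, 0]
    - [0, 0, 0]
    - [0, 0, 0]
  delta_pos:
    - [0, 0, 0.2]
    - [0, 0, 0.2]
    - [0, 0, 0]
  grip: [0, 0, 0]

```text
clock: 17.5
eef_pos: [0.5474, 0.054, 0.1406]
eef_rot: [1.886, 2.512, 0.0]
wrist_force: [-0.0, 0.2, -1.9]
gripper_width: 0.145
```

Call:
move_arm:
  turn:
    - [0, 0, 0]
    - [0, 0, 0]
    - [0, 0, 0]
  delta_pos:
    - [0, 0, 0.2]
    - [0, 0, 0.2]
    - [0, 0, 0]
  grip: [0, 0, 0]

```text
clock: 17.8
eef_pos: [0.5475, 0.054, 0.1367]
eef_rot: [1.886, 2.512, 0.0]
wrist_force: [-0.6, -0.1, -0.6]
gripper_width: 0.147
```

Near contact (force rising). Press slightly more.

Call:
move_arm:
  turn:
    - [0, 0, 0]
    - [0, 0, 0]
    - [0, 0, 0]
  delta_pos:
    - [0, 0, 0.1]
    - [0, 0, 0]
    - [0, 0, 0]
  grip: [0, 0, 0]

```text
clock: 18.1
eef_pos: [0.5476, 0.0541, 0.1364]
eef_rot: [1.885, 2.512, 0.001]
wrist_force: [-0.4, 0.6, 3.6]
gripper_width: 0.147
```

Call:
move_arm:
  turn:
    - [0, 0, 0.04]
    - [0, 0, 0.04]
    - [0, 0, 0.04]
    - [0, 0, 0.03]
    - [0, 0, 0.02]
    - [0, 0, 0]
  delta_pos:
    - [0, 0, 0]
    - [0, 0, 0]
    - [0, 0, 0]
    - [0, 0, 0]
    - [0, 0, 0]
    - [0, 0, 0]
  grip: [0, 0, 0, 0, 0, 0]

```text
clock: 18.7
eef_pos: [0.5471, 0.0541, 0.1347]
eef_rot: [-2.092, -2.343, 0.001]
wrist_force: [-0.4, -0.7, -1.0]
gripper_width: 0.147
```

Call:
move_arm:
  turn:
    - [0, 0, 0]
    - [0, 0, 0]
    - [0, 0, 0]
    - [0, 0, 0]
    - [0, 0, 0]
  delta_pos:
    - [0, 0, 0.3]
    - [0, 0, 0.3]
    - [0, 0, 0.2]
    - [0, 0, 0]
    - [0, 0, 0]
  grip: [0, 0, 0, 0, 0]

```text
clock: 19.2
eef_pos: [0.5473, 0.0541, 0.1273]
eef_rot: [-2.092, -2.343, 0.0]
wrist_force: [-0.4, 0.1, -1.6]
gripper_width: 0.144
```

Call:
move_arm:
  turn:
    - [0, 0, 0]
    - [0, 0, 0]
    - [0, 0, 0]
    - [0, 0, 0]
  delta_pos:
    - [0, 0, 0.2]
    - [0, 0, 0.1]
    - [0, 0, 0.1]
    - [0, 0, 0]
  grip: [0, 0, 0, 0]

```text
clock: 19.6
eef_pos: [0.5474, 0.0541, 0.1247]
eef_rot: [2.092, 2.343, 0.001]
wrist_force: [-2.6, -0.4, 4.5]
gripper_width: 0.149
```

Call:
move_arm:
  turn:
    - [0, 0, 0]
    - [0, 0, 0]
    - [0, 0, 0]
    - [0, 0, 0]
    - [0, 0, 0]
    - [0, 0, 0]
    - [0, 0, 0]
    - [0, 0, 0]
    - [0, 0, 0]
    - [0, 0, 0]
  delta_pos:
    - [0, 0, 0]
    - [0, 0, 0]
    - [0, 0, 0]
    - [0, 0, 0]
    - [0, 0, -2]
    - [0, 0, -3]
    - [0, 0, -4]
    - [0, 0, -3]
    - [-4, 0, 0]
    - [-4, 0, 0]
  grip: [0.2, 0.35, 0.5, 0.5, 0.5, 0.5, 0.5, 0.5, 0.5, 0.5]

```text
clock: 20.6
eef_pos: [0.5573, -0.0255, 0.2454]
eef_rot: [2.087, 2.344, 0.003]
wrist_force: [-0.4, -0.5, -0.8]
gripper_width: 0.498
```

Call:
move_arm:
  turn:
    - [0, 0, 0]
    - [0, 0, 0]
  delta_pos:
    - [0, 0, 0]
    - [0, 0, 0]
  grip: [0.5, 0.5]

```text
clock: 20.8
eef_pos: [0.5563, -0.0259, 0.243]
eef_rot: [-2.094, -2.341, -0.0]
wrist_force: [0.1, 0.0, -0.1]
gripper_width: 0.501
```

```bash
python3 - <<'E'
from h import *
z,im,d=wrist("w11"); Q=depthpts(z,d).reshape(-1,3)
k=np.hypot(Q[:,0]-.5462,Q[:,1]-.0537)<.05
t=Q[k&(abs(Q[:,2]-.121)<.004)]; b=Q[k&(abs(Q[:,2]-.151)<.004)]
pl=np.linalg.lstsq(np.c_[t[:,:2],np.ones(len(t))],t[:,2],rcond=None)[0]
print("disc",len(t),np.median(t[:,2]),cv2.minEnclosingCircle(t[:,:2].astype(np.float32)),"slope",pl[:2],"bar",np.median(b[:,2]) if len(b) else None)
T=env.camera_model("top"); im,d=env.camera("top"); cv2.imwrite("pics/t11.png",im[:,:,::-1])
S=env.camera_model("scene"); im,d=env.camera("scene"); cv2.imwrite("pics/s11.png",im[:,:,::-1]); Q=depthpts(S,d).reshape(-1,3)
k=np.hypot(Q[:,0]-.5,Q[:,1]+.1)<.06; r=Q[k&(Q[:,2]>.085)]; f=Q[k&(Q[:,2]>.005)&(Q[:,2]<.022)]
print("rammer top",r.mean(0),r[:,2].max(),"foot",f.mean(0))
E
```

```text
20.8 [ 0.5563 -0.0259  0.243 ] [-0.15  0.1   1.28  0.    1.76 -0.26] [ 0.07  0.04 -0.11] 0.5006238912184646
disc 5871 0.12071577348012234 ((0.5465224981307983, 0.05299709364771843), 0.03418174386024475) slope [ 0.00044548 -0.0015016 ] bar 0.15059294258652847
rammer top [ 0.50069731 -0.08992353  0.18677412] 0.604674895523054 foot [ 0.50654007 -0.09471968  0.01204552]
```

View pics/s11.png

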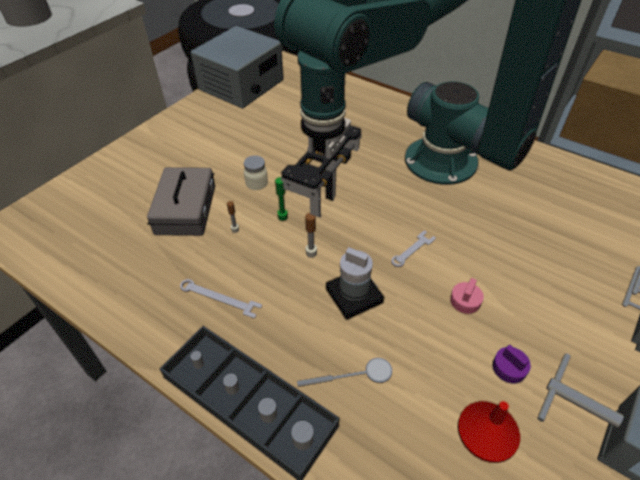

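```bash
python3 - <<'E'
from h import *
print(env.sign_off())
E
```

```text
the job is handed in; nothing more can be done
None
```

The battery is bottomed out, the cap is fully home on the barrel, and the rammer stands upright on the bench. I handed the job in at about 21 s on the clock, well under the 72 s limit.

- **Battery:** I pushed it down with the larger brown rammer until it stopped dead at 19 N. Wrist depth then put its top about 50 mm below the rim.
- **Rammer:** It is standing near (0.50, -0.10), away from everything else. The last scene picture shows it upright. My numeric tilt check from that picture was spoiled because the gripper was in the same region, so upright rests on the picture and a clean release.
- **Cap:** I set it on the rim about 10° off the slots I had seen from the wrist camera, then turned it under about 5 N until the lugs dropped in. I lowered it to the stop and let go.
- **Cap final check:** Its centre measured 6.7 mm above the rim (7 is home) and under 1 mm off the barrel axis. It was level to about 0.002 rad.
- **Surroundings:** In the last scene picture the bystanders and look-alikes look unmoved; I did not measure them. The gripper was clear of everything when I handed in.

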